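# Free the niche's drain cover by turning its last cam fastener

### The arm

A 6-joint arm with a two-finger parallel gripper is mounted at the origin on the work surface. World frame = base frame: x ahead of the robot, y to its left, z up, the work surface at z = 0. Lengths are in m, angles in rad, forces in N, time in s.
With the tool pointing down it reaches from about 0.4 to 0.825 m from the base axis. Payload 7 kg.
Tool frame: the origin (TCP) lies midway between the tips of the shut fingers; the grasp point (between the pads) lies 19 mm behind it; z points along the fingers, y is the line along which they close (so a half turn about z gives the same grasp; the last joint's range is limited). The gripper opens to 88 mm and grips with 3 to 60 N. Pads are 19 mm wide; open, the fingers measure 130 mm over their backs; the gripper's body (78 mm by 193 mm) begins 47 mm behind the grasp point.
Start: joints at [-0.878, 0.359, 0.012, 0, -1.224, -0.288], TCP at [0.266, -0.62, 0.227] pointing down, gripper open.
Joint ranges: [-3.07, 3.07], [-1.43, 2.12], [-1.02, 1.25], [-3.03, 1.67], [-3.05, -0], [-3.03, 3.03]. Speed limits (rad/s): [2.39, 2.39, 3.01, 3.14, 3.14, 3.14].

### API

Orientations are given as [roll, pitch, yaw] about the fixed x, y, z axes, in that order (R = Rz(yaw) Ry(pitch) Rx(roll)).
In Python, from station import arm gives the robot as it stands. The module is installed in compiled form; this text tells all that it offers.
- The arm moves only by the tool carry_out, never from a script. Its argument "commands" is a list of rows, each a list of 4 numbers: the shift along the world's x, y, z in units of 50 mm (1.0 is 50 mm), then the turn about the world's z in units of 6 degrees (1.0 is 6 degrees). A call has exactly 10 rows; each row is the pose to reach, as a shift and turn from the pose commanded when the call began; what a row does not reach only later rows make up. A row lasts 1/8 s, in which the tool goes at most 62.5 mm and 10.7 degrees, less where a joint would pass 70% of its speed; a pose out of reach is approached as far as the arm can. A call with a gripper value outside its range is refused whole. "claw" is the closure, from 0 (fully open) to 1 (shut), set as the call begins (left out, the last holds). The fingers move at their own pace and stop on an object; "force" is the grip in N (left out, the last holds). Time passes only in rows, so rows that repeat a pose let the fingers close, or fill a call up. It gives the time, the measured TCP pose, the force, the opening and the grip force at its end, in the units of the state.
- arm.get_state(): the state, without advancing time (a new reading comes with each control period).
- arm.grab_frame(name): name is "scene" or "top"; returns a dict with "pixels" (480x640x3 uint8, red, green, blue), "fx", "fy", "cx", "cy" (pixels), "eye" and "orientation" of the camera in the world. Camera axes: x right, y down, z forward; pixel columns grow to the right and rows downward; lengths in m; the calibration is good to about 2 mm. A picture is of the moment at which its call begins. There is no depth.
- arm.job_done(): hands the job in; it is judged then, once.
Trained networks look in a picture, given as the dict that the camera call returned (one of the last four; its "shot" number tells which), for a name from the list of things; names that differ only in an ending like _2 or _b are one class to them, and where a whole thing is asked for, a point or a joint stands for the part that bears it (a point fixed in the world has none). Each returns a list of dicts, best first, with "conf" (0 to 1); they miss things now and then, are a little off and sometimes report something else, mostly with a low value. They report only what shows in the picture. A call takes as long as a camera call. They do not tell look-alikes from the thing itself.
- arm.regions_of(picture, query): "pixels" (480x640 bool, what is visible of it) and "uv" ([column, row] in pixels, amid what is visible of it).
- arm.mark_of(picture, query): "uv" ([column, row] in pixels: a listed point, or the origin of a listed thing).
The state is a dict: "t": time; "q": joint angles; "qd": joint speeds; "joint_efforts": joint torques, N m; "eef_pos": TCP position; "ee_rot": TCP orientation; "force": force on the tool from outside, world axes, zero at the start; "moment": the same for the moment, N m; "width": finger opening in m; "gripper_force": force on a finger pad.
Only numpy, scipy, OpenCV 4.12 (cv2) and the standard library are available. Lean on these libraries where they do the work, as an engineer would, in place of code of your own. Each camera call takes 0.05 s, during which the arm holds its last target. There are 200 camera calls.

### The job

Of the two slotted cam fasteners of the access hatch on the ledge, one is already open (its bar lies along the edge of the metal cover) and the other still reaches over the cover. Take the screwdriver from its stand, set its blade in the slot of the one that still holds and, with the screwdriver and not the fingers, turn it a quarter turn anticlockwise so that the cover is free. Leave the other fastener open, and hang the screwdriver upright back in its stand.

Things in the scene. Friction and masses are not known exactly. Their poses are not given: they have to be found in the camera images.
- driver: Screwdriver, 160 g, upright in the stand. Origin: middle of the blade's lower edge; z up, x along the blade's width. From 0 to 22 mm up: blade 28 mm wide (x), 5 thick (y); to 45: 12 mm round shank; to 51: round collar, 60 mm diameter; to 115: black oblong handle, 36 mm along x, 24 along y (its long side shows the blade's direction). Grip it across the 24 mm, from above.
- stand: Fixed white block 85 x 70 x 55 mm (x, y, z) beside the hatch, with an upright through hole of 44 (x) by 24 mm (y) in its middle. Origin: centre of the underside, on the ledge. The driver hangs with its collar on the stand's top, blade in the hole with its width along the stand's x, the blade's edge 10 mm above the ledge.
- lock_slot (a point): Middle of the slot's floor, on the turning axis, of the steel fastener still holding the cover; 22 mm above the ledge. z up; x along the slot, turning with it. Slot between two jaws 40 mm long, open at both ends: 11 mm wide up to 7 mm above the floor, then flaring to about 23 mm wide at 14 mm up. Blade play: about 12 degrees either way before it drives.
- lock (a joint): Turn of that fastener, rad: near 0 locked (bar and slot reach over the cover), growing anticlockwise from above to a stop at 1.57 (free). Friction 0.08 N m; stays where left. Under the jaws a bar 90 x 18 x 6 mm, parallel to the slot. It sits at either end of the white hatch frame (150 x 320 x 16 mm), 118 mm from its middle.
- spare (a joint): Turn of the other, identical fastener at the hatch's other end, same sense: it starts open, close to its stop at 1.57.
Not all that is in view belongs to the job. Of the things shaped like the driver, the black one is meant.

How it is judged:
On the way, in this order (a step that is already met when the one before it is completed fails the run):
1. the screwdriver's blade is down in the slot of the locked fastener (horizontal distance between driver and lock_slot below 0.012 m and z of driver in the frame of lock_slot below 0.01 m and angle between driver's own z axis and vertical below 0.25 rad and value of joint lock below 0.6 rad), for 0.05 s.
2. the fastener is turned free with the blade in its slot (value of joint lock above 1.05 rad and distance between driver and lock_slot below 0.018 m), for 0.05 s.
At the end, for the whole second after the job is handed in: Both fasteners stand at more than 1.05 rad (60 degrees; there the bar clears the cover), and the screwdriver hangs at rest in the stand: within 15 mm of its middle, blade edge less than 20 mm above the ledge, within 10 degrees of upright (value of joint each of lock, spare above 1.05 rad and horizontal distance between driver and stand below 0.015 m and z of driver in the frame of stand below 0.02 m and angle between driver's own z axis and vertical below 0.17 rad and linear speed of driver below 0.02 m/s); the robot touches nothing.
It fails at once if the robot itself pushes the locked fastener (more than 2 N) instead of using the screwdriver (contact force between any of the fingers, the arm and lock above 2 N).
It also fails if it takes over 46 s, if anything falls off the work surface, if the arm or the gripper's body presses on something with over 40 N, if the wrist force passes 120 N, or if a joint passes its speed limit or range.

## Working session

There is one attempt and no reset: what is moved stays moved. The work goes in short steps, Python scripts to look and compute and a tool call to move; the robot and the scene stay as the last step left them, time stands still between calls to the robot, and variables do not carry over. Pictures are saved under pics/ and viewed, at most 10 in all, crops included, and the job is handed in when it is done.

Besides the shell and the picture viewer there is one more tool, called after "Request:" as name(argument=value, ...) on one line, values as JSON. carry_out: Moves the arm, as the interface text tells. Its arguments: {"type":"object","properties":{"commands":{"type":"array","items":{"type":"array","items":{"type":"number"}}},"claw":{"type":"number"},"force":{"type":"number"}},"required":["commands"]}

```bash
mkdir -p pics; cat > h.py <<'E'
import numpy as np, cv2
from scipy.spatial.transform import Rotation as R
from station import arm
def Rm(o):
    o=np.array(o,float)
    if o.shape==(3,3): return o
    return R.from_euler('xyz',o).as_matrix() if o.size==3 else R.from_quat(o).as_matrix()
def ray(p,uv):
    d=np.array([(uv[0]-p['cx'])/p['fx'],(uv[1]-p['cy'])/p['fy'],1.])
    return np.array(p['eye']),Rm(p['orientation'])@d
def at_z(p,uv,z):
    e,d=ray(p,uv); return e+d*(z-e[2])/d[2]
def tri(p1,u1,p2,u2):
    A=np.zeros((3,3));b=np.zeros(3)
    for p,u in((p1,u1),(p2,u2)):
        e,d=ray(p,u);d/=np.linalg.norm(d);M=np.eye(3)-np.outer(d,d);A+=M;b+=M@e
    return np.linalg.solve(A,b)
def proj(p,x):
    c=Rm(p['orientation']).T@(np.array(x)-np.array(p['eye']));return np.array([p['fx']*c[0]/c[2]+p['cx'],p['fy']*c[1]/c[2]+p['cy']])
def save(p,n): cv2.imwrite('pics/'+n,p['pixels'][:,:,::-1])
E
python3 - <<'E'
from h import *
np.set_printoptions(precision=3,suppress=True)
P={n:arm.grab_frame(n) for n in('scene','top')}
for n,p in P.items():
    save(p,n+'0.png');print(n,p['eye'],p['orientation'],p['fx'])
    for q in('driver','stand','lock_slot','spare'):
        for m in arm.mark_of(p,q)[:4]: print(' mark',q,m['uv'],m['conf'])
        for m in arm.regions_of(p,q)[:4]: print(' reg',q,m['uv'],m['conf'],m['pixels'].sum())
s=arm.get_state();print(s)
E
```

```text
scene [1.32  0.343 0.673] [-2.177 -0.022  2.119] 530.4426376846977
 mark driver [187.9, 224.4] 0.91
 mark driver [241.9, 226.8] 0.85
 mark driver [207.1, 253.8] 0.62
 reg driver [181.9, 200.1] 0.82 769
 reg driver [206.6, 232.7] 0.71 808
 reg driver [240.5, 201.2] 0.56 640
 mark stand [244.5, 226.7] 0.81
 reg stand [241.0, 224.8] 0.89 1129
 mark lock_slot [350.9, 248.7] 0.86
 reg lock_slot [353.0, 248.3] 0.9 434Traceback (most recent call last):
  File "<stdin>", line 7, in <module>
ValueError: it knows: driver, lock_slot, stand
```

```bash
python3 - <<'E'
from h import *
np.set_printoptions(precision=3,suppress=True)
p=arm.grab_frame('top')
save(p,'top0.png');print(p['eye'],p['orientation'],p['fx'])
for q in('driver','stand','lock_slot'):
        for m in arm.mark_of(p,q)[:4]: print(' mark',q,m['uv'],m['conf'])
        for m in arm.regions_of(p,q)[:4]: print(' reg',q,m['uv'],m['conf'],m['pixels'].sum())
s=arm.get_state();print(s)
E
```

```text
[ 0.425 -0.083  0.793] [-2.926  0.    -1.656] 465.4851635438642
 mark driver [518.8, 217.5] 0.8
 mark driver [446.2, 182.9] 0.79
 mark driver [457.9, 247.5] 0.69
 reg driver [464.7, 239.3] 0.95 1209
 reg driver [532.6, 205.6] 0.94 1273
 reg driver [452.0, 173.4] 0.75 1132
 mark stand [459.7, 249.0] 0.8
 reg stand [451.3, 251.0] 0.9 1651
 mark lock_slot [301.4, 286.5] 0.76
 reg lock_slot [302.1, 287.2] 0.72 974
 reg lock_slot [449.7, 253.3] 0.32 1432
{'t': 0.75, 'q': array([-0.878,  0.359,  0.012,  0.   , -1.224, -0.288]), 'qd': array([-0.001,  0.   ,  0.001,  0.   ,  0.001, -0.   ]), 'joint_efforts': array([  0.001, -58.223,  29.328,   7.002,   0.013,  -0.   ]), 'eef_pos': array([ 0.266, -0.62 ,  0.227]), 'ee_rot': array([-3.141,  0.   , -2.737]), 'force': array([ 0.606,  0.037, -0.676]), 'moment': array([-0.044,  0.019, -0.011]), 'gripper_force': 0.0, 'width': 0.08806610460890367}
```

View pics/scene0.png

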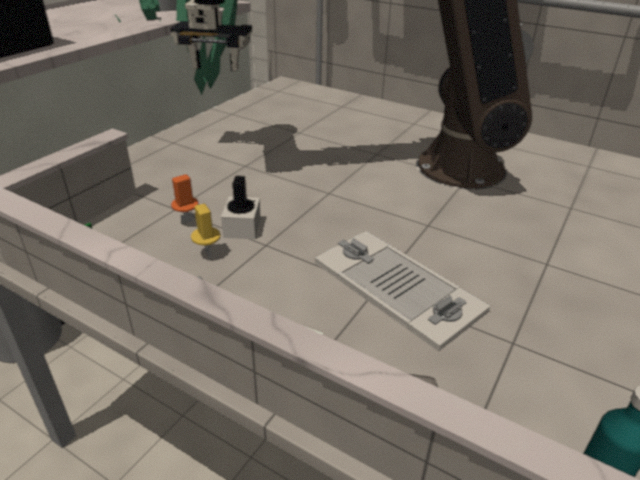

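View pics/top0.png

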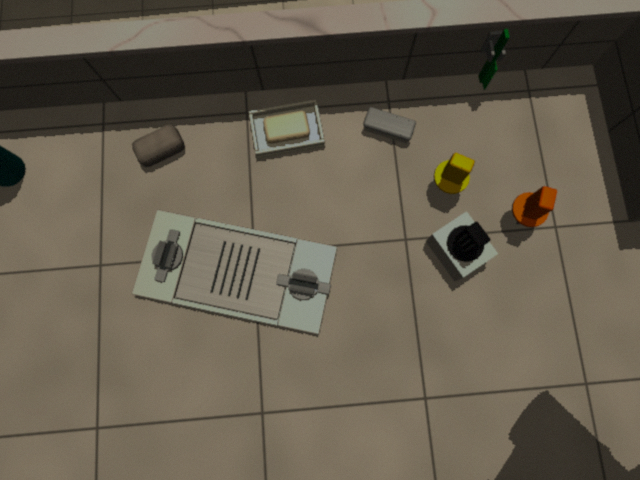

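The scene view shows the black driver in the white stand at (240,195). In the top view it is at (465,240), with yellow at (452,173) and orange at (533,206) as look-alikes. The bar that reaches over the cover is at top (302,286), and the open one is at (168,256), lying along the cover's edge. I choose the black driver and the fastener at (302,286), and will check both in one crop.

```bash
python3 - <<'E'
from h import *
np.set_printoptions(precision=4,suppress=True)
p=arm.grab_frame('top'); s=arm.grab_frame('scene')
a=p['pixels'][190:345,130:345]; b=p['pixels'][190:345,400:520]
im=np.hstack([a,b])[:,:,::-1]; cv2.imwrite('pics/crop0.png',cv2.resize(np.clip(im*1.6,0,255).astype(np.uint8),None,fx=2.35,fy=2.35,interpolation=cv2.INTER_CUBIC))
bm=lambda q,im,near: np.array(min((m['uv'] for m in arm.mark_of(im,q)),key=lambda u:np.hypot(*(np.array(u)-near))))
for q,n1,n2 in(('driver',(458,247),(242,227)),('stand',(460,249),(244,227)),('lock_slot',(301,286),(351,249))):
    u,v=bm(q,p,n1),bm(q,s,n2); print(q,u,v,'tri',tri(p,u,s,v), 'z0', at_z(p,u,{'driver':.01,'stand':0,'lock_slot':.022}[q]),at_z(s,v,{'driver':.01,'stand':0,'lock_slot':.022}[q]))
# stand orientation: region minAreaRect of white top
g=p['pixels'].astype(int); 
def rect(mask,z):
    c=max(cv2.findContours(mask.astype(np.uint8),cv2.RETR_EXTERNAL,cv2.CHAIN_APPROX_NONE)[0],key=cv2.contourArea)
    w=np.array([at_z(p,x[0],z)[:2] for x in c],np.float32)*1000
    print(cv2.minAreaRect(w), cv2.boxPoints(cv2.minAreaRect(w)).round(0).tolist())
br=g.min(2); m=br>105
for (x0,y0,x1,y1,z) in((425,205,505,290,.055),(130,205,345,340,.016)):
    k=np.zeros(m.shape,bool);k[y0:y1,x0:x1]=m[y0:y1,x0:x1];rect(k,z);print(k.sum())
# black handle top
k=np.zeros(m.shape,bool);k[215:265,440:495]=(g.max(2)<40)[215:265,440:495];rect(k,.125);print(k.sum())
for n,x,y in(('stand',478,225),('collar',460,240),('handle',478,235),('frame',320,260)):print(n,g[y,x])
E
```

```text
driver [456.6 246.6] [243.4 228. ] tri [ 0.5636 -0.3126  0.0018] z0 [ 0.5639 -0.3134  0.01  ] [ 0.5726 -0.3007  0.01  ]
stand [458.  252.3] [244.2 229.7] tri [ 0.5555 -0.3172 -0.0093] z0 [ 0.5554 -0.3173  0.    ] [ 0.5657 -0.3047  0.    ]
lock_slot [301.3 285.5] [354.2 250.5] tri [ 0.5204 -0.0465  0.0181] z0 [ 0.5184 -0.0436  0.022 ] [ 0.5266 -0.0472  0.022 ]
((560.650146484375, -314.3409423828125), (86.7092514038086, 70.26543426513672), 28.40473747253418) [[506.0, -304.0], [539.0, -366.0], [615.0, -325.0], [582.0, -263.0]]
962
((554.915771484375, 65.23866271972656), (172.03175354003906, 126.31465148925781), 73.29270935058594) [[470.0, 1.0], [591.0, -35.0], [640.0, 129.0], [519.0, 166.0]]
12130
((549.3646850585938, -296.1492919921875), (52.16161346435547, 60.357242584228516), 28.500364303588867) [[512.0, -282.0], [541.0, -335.0], [587.0, -310.0], [558.0, -257.0]]
1214
stand [17 17 15]
collar [13 13 12]
handle [12 14 14]
frame [143 150 139]
```

View pics/crop0.png

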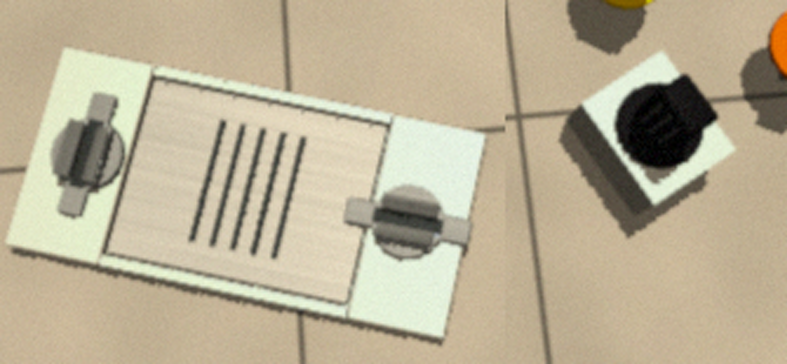

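The crop confirms it: the right-hand bar reaches over the cover, the left-hand one lies along its edge, and the black driver is in the stand. Next I compute the slot pose from the frame corners and the bar.

```bash
python3 - <<'E'
from h import *
np.set_printoptions(precision=4,suppress=True)
p=arm.grab_frame('top'); s=arm.grab_frame('scene')
C=np.array([at_z(p,u,.016)[:2] for u in((157.7,210.4),(336.4,246.2),(318.5,333.8),(134.3,294.3))])
c=C.mean(0); ax=(C[1]+C[2]-C[0]-C[3])/2; L=np.linalg.norm(ax); ax/=L
print('hatch',c,L,np.linalg.norm(C[0]-C[3]),'lock',c+.118*ax,'spare',c-.118*ax,'axis',np.degrees(np.arctan2(*ax[::-1])))
B=np.array([at_z(p,u,.022)[:2] for u in((277.7,279.4),(329.6,288.3))]);d=B[0]-B[1]
print('bar',B.mean(0),np.linalg.norm(d),np.degrees(np.arctan2(d[1],d[0])))
for n,u,v in(('yellow',(452,178),(206,240)),('orange',(530,212),(184,208))): print(n,at_z(p,u,.05),at_z(s,v,.05))
print(proj(s,(.5607,-.3143,.055)),proj(s,[*(c+.118*ax),.022]))
k=(s['pixels'].max(2)<40);k[:170]=0;k[190:]=0;k[:,:225]=0;k[:,255:]=0;y,x=np.nonzero(k);print('handle top scene',x.mean(),y.min(),proj(s,(.5607,-.3143,.125)),proj(p,(.5607,-.3143,.125)))
E
```

```text
hatch [0.5543 0.0642] 0.3149070549250794 0.147634758218058 lock [ 0.5206 -0.0489] spare [0.588  0.1773] axis -106.59349885143989
bar [ 0.5208 -0.0476] 0.08765264733965085 75.37770921758661
yellow [ 0.6742 -0.3108  0.05  ] [ 0.6925 -0.2976  0.05  ]
orange [ 0.6043 -0.4311  0.05  ] [ 0.6272 -0.4189  0.05  ]
[240.5953 206.5595] [354.838  248.7881]
handle top scene 238.79032258064515 177 [238.4237 178.4427] [478.2384 233.2098]
```

Request:
carry_out(commands=[[0.6,0.6,0,0.2],[1.4,1.5,0,0.4],[2.2,2.3,0,0.6],[3.0,3.1,0,0.87],[3.8,3.95,0,0.87],[4.6,4.8,0,0.87],[5.3,5.5,0,0.87],[5.9,6.12,0,0.87],[5.9,6.12,0,0.87],[5.9,6.12,0,0.87]], claw=0.4, force=30)

```text
t: 2.5
eef_pos: [0.5607, -0.3143, 0.2264]
ee_rot: [3.141, -0.0, -2.645]
force: [-0.6, -0.9, -0.5]
width: 0.0527
gripper_force: 0.0
```

Request:
carry_out(commands=[[0,0,-0.4,0],[0,0,-0.8,0],[0,0,-1.2,0],[0,0,-1.6,0],[0,0,-2.0,0],[0,0,-2.3,0],[0,0,-2.6,0],[0,0,-2.86,0],[0,0,-2.86,0],[0,0,-2.86,0]])

```text
t: 3.75
eef_pos: [0.5612, -0.3146, 0.084]
ee_rot: [-3.141, 0.0, -2.645]
force: [0.5, 0.5, -0.6]
width: 0.0527
gripper_force: 0.0
```

```bash
python3 - <<'E'
from h import *
s=arm.grab_frame('scene'); a=s['pixels'][130:270,150:310,::-1]
cv2.imwrite('pics/g1.png',cv2.resize(np.clip(a*1.3,0,255).astype(np.uint8),None,fx=4,fy=4,interpolation=cv2.INTER_CUBIC))
print(arm.get_state()['force'])
E
```

```text
[-0.19805627  0.2686164  -1.10970054]
```

View pics/g1.png

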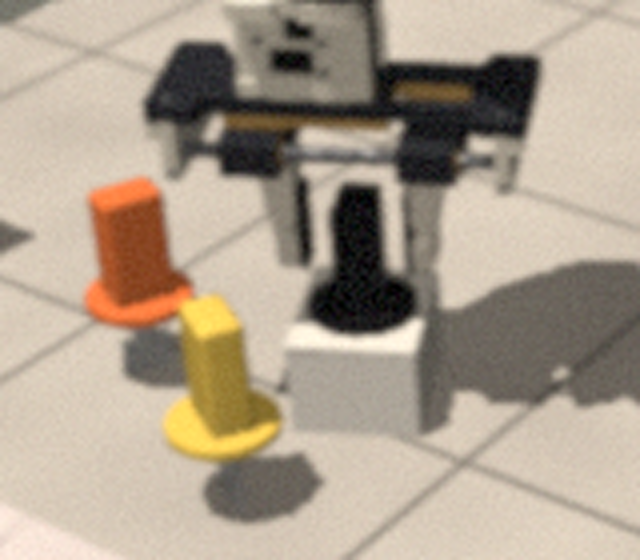

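The fingers straddle the black handle at crop (358,240), well above the collar. I close on it.

Request:
carry_out(commands=[[0,0,0,0],[0,0,0,0],[0,0,0,0],[0,0,0,0],[0,0,0,0],[0,0,0,0],[0,0,0,0],[0,0,0.1,0],[0,0,0.2,0],[0,0,0.2,0]], claw=1, force=50)

```text
t: 5.05
eef_pos: [0.5611, -0.3145, 0.0941]
ee_rot: [-3.141, 0.001, -2.646]
force: [1.4, 0.3, -0.8]
width: 0.0238
gripper_force: 50.0
```

Request:
carry_out(commands=[[0,0,0.5,0],[0,0,1.1,0],[0,0,1.6,0],[-0.1,0.5,2.0,0.8],[-0.2,1.3,2.0,2.2],[-0.3,2.2,2.0,3.6],[-0.45,3.1,2.0,5.0],[-0.6,4.0,2.0,6.4],[-0.75,4.8,2.0,7.83],[-0.8,5.33,2.0,7.83]])

```text
t: 6.3
eef_pos: [0.5202, -0.0463, 0.1937]
ee_rot: [-3.141, 0.0, -1.823]
force: [-0.2, -0.2, -1.3]
width: 0.0238
gripper_force: 50.0
```

Request:
carry_out(commands=[[0,0,-0.4,0],[0,0,-0.6,0],[0,0,-0.6,0],[0,0,-0.6,0],[0,0,-0.6,0],[0,0,-0.6,0],[0,0,-0.6,0],[0,0,-0.6,0],[0,0,-0.6,0],[0,0,-0.6,0]])

```text
t: 7.55
eef_pos: [0.5208, -0.0479, 0.1635]
ee_rot: [3.141, -0.0, -1.826]
force: [0.4, -0.3, -1.3]
width: 0.0237
gripper_force: 50.0
```

```bash
python3 - <<'E'
from h import *
np.set_printoptions(precision=4,suppress=True)
s=arm.grab_frame('scene');p=arm.grab_frame('top')
st=arm.get_state();e=st['eef_pos'];print(e,st['ee_rot'],st['force'])
for n,im in(('scene',s),('top',p)):
    print(n,'expected origin',proj(im,e-[0,0,.074]),'lock',proj(im,[.521,-.048,.022]))
    for q in('driver','lock_slot'):
        for m in arm.mark_of(im,q): print(q,m['uv'],m['conf'])
a=s['pixels'][160:290,290:430,::-1];b=p['pixels'][220:350,240:380,::-1]
cv2.imwrite('pics/g2.png',cv2.resize(np.clip(np.hstack([a,b])*1.4,0,255).astype(np.uint8),None,fx=2.8,fy=2.8,interpolation=cv2.INTER_CUBIC))
E
```

```text
[ 0.5208 -0.0479  0.1635] [ 3.1415 -0.     -1.8256] [ 0.3137 -0.5131 -1.0699]
scene expected origin [357.1553 221.7909] lock [355.1349 249.0188]
driver [208.2, 255.8] 0.89
driver [358.1, 224.7] 0.87
driver [183.7, 225.0] 0.85
lock_slot [354.5, 248.0] 0.88
top expected origin [301.3028 278.5309] lock [303.8005 283.7299]
driver [516.2, 218.6] 0.84
driver [445.8, 186.1] 0.7
```

View pics/g2.png

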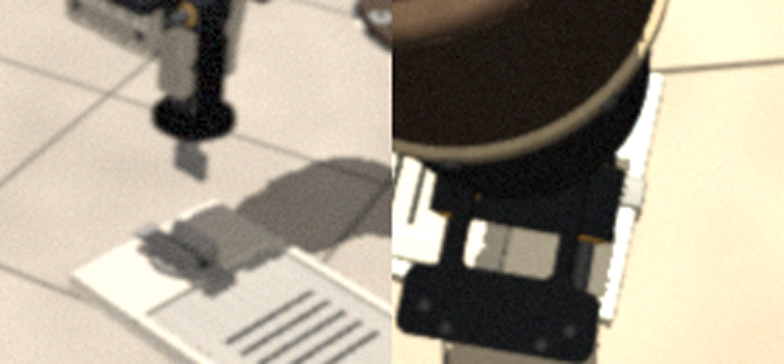

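The blade edge sits at crop (195,175), directly above the slot at (180,245) and within about 2 mm of the expected place. I descend gently.

Request:
carry_out(commands=[[0,0,-0.25,0],[0,0,-0.5,0],[0,0,-0.7,0],[0,0,-0.85,0],[0,0,-0.95,0],[0,0,-1.05,0],[0,0,-1.13,0],[0,0,-1.2,0],[0,0,-1.2,0],[0,0,-1.2,0]])

```text
t: 9.1
eef_pos: [0.5209, -0.0479, 0.1037]
ee_rot: [-3.141, 0.0, -1.826]
force: [-0.7, -0.3, -1.6]
width: 0.0241
gripper_force: 50.0
```

Request:
carry_out(commands=[[0,0,-0.03,0],[0,0,-0.06,0],[0,0,-0.09,0],[0,0,-0.1,0],[0,0,-0.1,0],[0,0,-0.1,0],[0,0,-0.1,0],[0,0,-0.1,0],[0,0,-0.1,0],[0,0,-0.1,0]])

```text
t: 10.35
eef_pos: [0.5208, -0.0479, 0.0985]
ee_rot: [3.142, -0.0, -1.826]
force: [-0.1, 0.2, -0.3]
width: 0.0239
gripper_force: 50.0
```

```bash
python3 - <<'E'
from h import *
np.set_printoptions(precision=4,suppress=True)
s=arm.grab_frame('scene')
st=arm.get_state();e=st['eef_pos'];print(e,st['force'],st['moment'],proj(s,e-[0,0,.074]))
for q in('driver','lock_slot'):
    for m in arm.mark_of(s,q): print(q,m['uv'],m['conf'])
a=s['pixels'][190:290,290:430,::-1]
cv2.imwrite('pics/g3.png',cv2.resize(np.clip(a*1.4,0,255).astype(np.uint8),None,fx=5,fy=5,interpolation=cv2.INTER_CUBIC))
E
```

```text
[ 0.5208 -0.0479  0.0986] [ 0.5156 -0.3478 -1.5875] [-0.0428  0.0876 -0.0081] [355.2798 247.9901]
driver [185.3, 221.6] 0.79
driver [208.6, 256.0] 0.71
driver [353.7, 251.7] 0.68
lock_slot [353.6, 248.9] 0.76
```

View pics/g3.png

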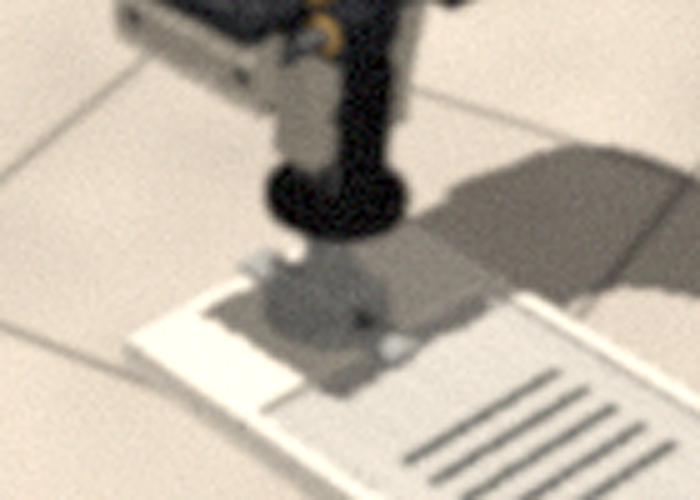

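The blade is down in the slot with no jamming force (collar at crop (335,205), fastener disc at (325,300)). I turn it anticlockwise.

Request:
carry_out(commands=[[0,0,0,1.3],[0,0,0,2.6],[0,0,0,3.9],[0,0,0,5.2],[0,0,0,6.5],[0,0,0,7.8],[0,0,0,9.1],[0,0,0,10.4],[0,0,0,11.7],[0,0,0,13.0]])

```text
t: 11.75
eef_pos: [0.5221, -0.0478, 0.0989]
ee_rot: [-3.14, -0.002, -0.46]
force: [3.1, -1.0, -3.0]
width: 0.0239
gripper_force: 50.0
```

Request:
carry_out(commands=[[0,0,0,0.8],[0,0,0,1.6],[0,0,0,2.4],[0,0,0,3.0],[0,0,0,3.3],[0,0,0,3.3],[0,0,0,3.3],[0,0,0,2.3],[0,0,0,1.8],[0,0,0,1.8]])

```text
t: 13.0
eef_pos: [0.5196, -0.0482, 0.0981]
ee_rot: [3.141, 0.002, -0.276]
force: [0.4, 0.2, -2.0]
width: 0.0238
gripper_force: 50.0
```

```bash
python3 - <<'E'
from h import *
s=arm.grab_frame('scene')
st=arm.get_state();print(st['eef_pos'],st['ee_rot'],st['force'],st['moment'])
a=s['pixels'][190:290,290:430,::-1]
cv2.imwrite('pics/g4.png',cv2.resize(np.clip(a*1.4,0,255).astype(np.uint8),None,fx=5,fy=5,interpolation=cv2.INTER_CUBIC))
E
```

```text
[ 0.51982935 -0.04813474  0.0982025 ] [ 3.14081426e+00  1.68365971e-03 -2.75239679e-01] [-0.39940971  0.69331372 -1.80945514] [-0.08955218  0.09393067 -0.04306424]
```

View pics/g4.png

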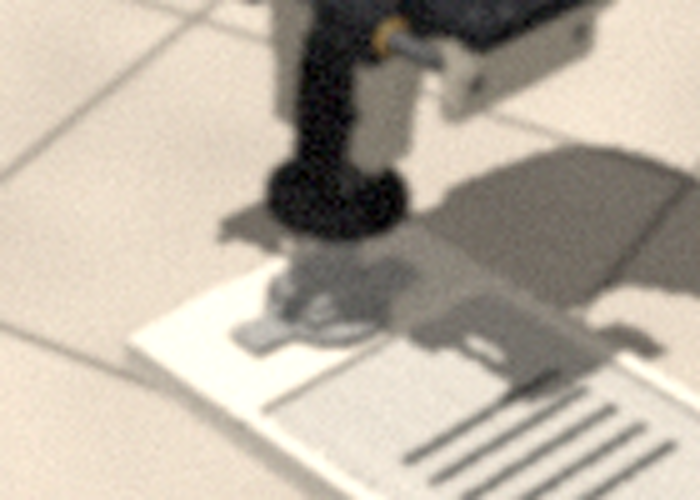

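The bar (crop (255,335)) now lies parallel to the cover edge, so the cover is free. I lift straight out and return to the stand. Half-turn symmetry means turning +44.2° is enough.

Request:
carry_out(commands=[[0,0,0.3,0],[0,0,0.7,0],[0,0,1.2,0],[0,0,1.7,0],[0,0,2.0,0],[0.1,-0.6,2.0,0.9],[0.2,-1.4,2.0,2.2],[0.35,-2.2,2.0,3.5],[0.5,-3.0,2.0,4.8],[0.6,-3.8,2.0,6.1]])

```text
t: 14.3
eef_pos: [0.5508, -0.2392, 0.1987]
ee_rot: [-3.141, 0.0, 0.368]
force: [0.7, 0.7, -2.6]
width: 0.0236
gripper_force: 50.0
```

Request:
carry_out(commands=[[0.1,-0.6,0,0.6],[0.2,-1.2,0,1.27],[0.2,-1.52,0,1.27],[0.2,-1.52,-0.4,1.27],[0.2,-1.52,-0.8,1.27],[0.2,-1.52,-0.8,1.27],[0.2,-1.52,-0.8,1.27],[0.2,-1.52,-0.8,1.27],[0.2,-1.52,-0.8,1.27],[0.2,-1.52,-0.8,1.27]])

```text
t: 15.55
eef_pos: [0.561, -0.3139, 0.1589]
ee_rot: [3.141, -0.0, 0.496]
force: [0.5, -0.1, -1.4]
width: 0.0239
gripper_force: 50.0
```

```bash
python3 - <<'E'
from h import *
np.set_printoptions(precision=4,suppress=True)
s=arm.grab_frame('scene');p=arm.grab_frame('top')
st=arm.get_state();e=st['eef_pos'];print(e,np.degrees(st['ee_rot']),st['force'])
print(proj(s,e-[0,0,.074]))
for q in('driver','stand'):
    for m in arm.mark_of(s,q): print(q,m['uv'],m['conf'])
a=s['pixels'][130:270,180:320,::-1];b=p['pixels'][210:350,240:380,::-1]
cv2.imwrite('pics/g5.png',cv2.resize(np.clip(np.hstack([a,b])*1.4,0,255).astype(np.uint8),None,fx=2.8,fy=2.8,interpolation=cv2.INTER_CUBIC))
E
```

```text
[ 0.5609 -0.3139  0.1587] [179.9917  -0.009   28.4147] [ 0.4433 -0.4176 -1.843 ]
[239.7864 194.937 ]
driver [210.5, 255.2] 0.94
driver [189.7, 224.4] 0.93
driver [243.1, 197.8] 0.86
stand [242.8, 227.6] 0.8
```

View pics/g5.png

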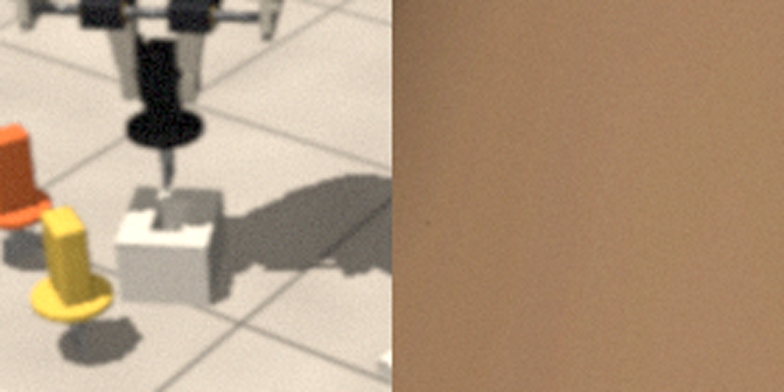

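The blade tip, at crop (167,188), is centred over the hole at (175,210). I lower it.

Request:
carry_out(commands=[[0,0,-0.2,0],[0,0,-0.4,0],[0,0,-0.6,0],[0,0,-0.8,0],[0,0,-1.0,0],[0,0,-1.15,0],[0,0,-1.3,0],[0,0,-1.42,0],[0,0,-1.45,0],[0,0,-1.45,0]])

```text
t: 17.0
eef_pos: [0.5609, -0.314, 0.0862]
ee_rot: [3.141, -0.0, 0.496]
force: [-0.4, -0.2, -2.3]
width: 0.0239
gripper_force: 50.0
```

No resistance, and it is 2 mm above the hanging height. I lower the last bit and open to about 50 mm.

Request:
carry_out(commands=[[0,0,-0.02,0],[0,0,-0.03,0],[0,0,-0.04,0],[0,0,-0.04,0],[0,0,-0.04,0],[0,0,-0.04,0],[0,0,-0.04,0],[0,0,-0.04,0],[0,0,-0.04,0],[0,0,-0.04,0]])

```text
t: 18.25
eef_pos: [0.5608, -0.3139, 0.0841]
ee_rot: [3.142, 0.0, 0.496]
force: [-0.1, -0.3, -1.8]
width: 0.0237
gripper_force: 50.0
```

Request:
carry_out(commands=[[0,0,0,0],[0,0,0,0],[0,0,0,0],[0,0,0,0],[0,0,0,0],[0,0,0,0],[0,0,0,0],[0,0,0,0],[0,0,0,0],[0,0,0,0]], claw=0.4)

```text
t: 19.5
eef_pos: [0.5608, -0.314, 0.0841]
ee_rot: [3.142, -0.0, 0.496]
force: [-0.0, -0.6, -0.9]
width: 0.0524
gripper_force: 0.0
```

Request:
carry_out(commands=[[0,0,0.2,0],[0,0,0.5,0],[0,0,0.9,0],[0,0,1.4,0],[0,0,1.9,0],[0,0,2.4,0],[-0.5,0,2.9,0],[-1.2,-0.7,3.0,0],[-1.8,-1.5,3.0,0],[-2.4,-2.2,3.0,0]])

```text
t: 20.75
eef_pos: [0.44, -0.4251, 0.2359]
ee_rot: [3.14, -0.001, 0.496]
force: [0.5, 0.2, -0.1]
width: 0.0528
gripper_force: 0.0
```

Request:
carry_out(commands=[[-0.6,-0.7,0,0],[-1.2,-1.4,0,0],[-1.8,-2.1,0,0],[-2.2,-2.6,0,0],[-2.2,-2.6,0,0],[-2.2,-2.6,0,0],[-2.2,-2.6,0,0],[-2.2,-2.6,0,0],[-2.2,-2.6,0,0],[-2.2,-2.6,0,0]])

```text
t: 22.0
eef_pos: [0.331, -0.5537, 0.2341]
ee_rot: [-3.142, 0.0, 0.496]
force: [0.3, -1.3, -0.0]
width: 0.0527
gripper_force: 0.0
```

```bash
python3 - <<'E'
from h import *
s=arm.grab_frame('scene');p=arm.grab_frame('top')
a=s['pixels'][150:350,160:360,::-1];b=p['pixels'][190:390,130:510,::-1]
cv2.imwrite('pics/g6.png',cv2.resize(np.clip(np.hstack([a,b])*1.4,0,255).astype(np.uint8),None,fx=1.35,fy=1.35,interpolation=cv2.INTER_CUBIC))
E
```

```text
(no output)
```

View pics/g6.png

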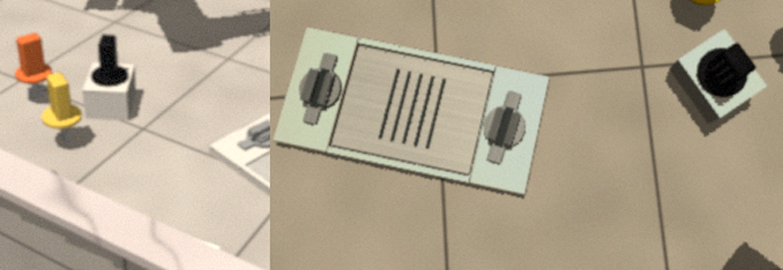

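Both bars, at (320,90) and (505,128), lie along the cover edges. The black driver hangs upright in the stand at (108,75) in the left half and (722,72) in the right half, and the arm is clear. I hand in.

```bash
python3 -c "
from station import arm
print(arm.job_done())"
```

```text
the job is handed in; nothing more can be done
None
```

I turned the locked fastener a quarter turn anticlockwise with the black screwdriver, left the other one open, hung the driver upright back in its stand, and handed the job in at about 22 s; the hand-in gave no verdict.

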